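# Peel the top tray off the clinging stack and hold it out

## Task

A colleague needs an empty tray. Lift the tube carrier out of the top tray by its handle and stand it upright on the open desk; then peel the top tray off the stack by raising one corner first, the far corner staying seated until the rest has let go, so that the trays below stay standing where they are. Finish holding the tray in the gripper, level and still, out to the left and clear of the stack, at least 10 cm above the desk; leave the other things on the desk alone.

Things in the scene. Friction and masses are not known exactly. Their poses are not given: they have to be found in the camera images.
- stack: the four lower trays of a stack of five equal white plastic trays, 220 mm along x, 160 mm along y, corners cut off (40 mm off each side); one loose body of 0.44 kg on the desk. Origin: middle of the lowest underside, z up; x points roughly to the robot's left. The rims stand flush one above the other; the uppermost of these four ends 92 mm above the desk
- tray: the top tray, the one to take: same shape, 38 mm high, about 0.11 kg. Origin: middle of its underside, 72 mm above the desk at the start; axes as the stack's. Its rim, a solid upright band 8 mm thick and 18 mm high, rests flush on the rim below; inside it a 5 mm ledge lies 15.5 mm below the rim's top, then the floor, 3 mm thick. Its body nests in the tray below with 1 mm of play
- corner0 (a point): top of the tray's rim, mid-thickness, in the middle of the upright corner face at its own +x, +y (face 57 mm long, outward normal midway between these axes); corner2 lies diagonally across. Near each corner, below the rim, a snap rib catches in the tray below after 3 mm of free lift and lets go some 3 mm higher, holding with about 2 N
- corner1 (a point): top of the tray's rim, mid-thickness, in the middle of the upright corner face at its own -x, +y (face 57 mm long, outward normal midway between these axes); corner3 lies diagonally across. Raised by one corner face (2 to 3 N), the ribs let go one after the other and the tray hinges on the corner diagonally across, which stays down until the corner is 30 to 40 mm up
- corner2 (a point): top of the tray's rim, mid-thickness, in the middle of the upright corner face at its own -x, -y (face 57 mm long, outward normal midway between these axes); corner0 lies diagonally across. Kept level while it is lifted, or lifted by the middle of a side, the tray brings the lower trays up with it; so tilt it with the rising corner
- corner3 (a point): top of the tray's rim, mid-thickness, in the middle of the upright corner face at its own +x, -y (face 57 mm long, outward normal midway between these axes); corner1 lies diagonally across
- carrier: metal tube carrier with six capped sample tubes fixed in it, 134 mm along x, 74 mm along y, about 0.33 kg, standing inside the top tray. Origin: middle of its underside (75 mm above the desk at the start), z up. The caps end 98 mm above the origin; narrow uprights at both ends carry the handle
- handle: the carrier's handle: a level bar along the carrier's x, 145 mm above the carrier's origin; this point is the middle of the bar, where a black round sleeve, 16 mm thick and 80 mm long, is to be gripped; free space below it down to the caps.
- spray: bystander, to be left alone: spray bottle, 46x59x242 mm; origin at the middle of its underside
- small_vial: bystander, to be left alone: small brown vial, 21 mm across, 45 mm high; origin at the middle of its underside
- carton: bystander, to be left alone: small carton, 30x78x72 mm; origin at the middle of its underside
- meter: bystander, to be left alone: hand-held meter standing on its edge, 28x88x54 mm; origin at the middle of its underside
- well_block: bystander, to be left alone: low block with many holes, 98x162x30 mm; origin at the middle of its underside
- pen_blue: bystander, to be left alone: pen lying on the desk, 145 mm long, 9 mm thick; origin at the middle of its underside

How it is judged:
On the way, in this order (a step that is already met when the one before it is completed fails the run):
1. the tube carrier is lifted out of the top tray by its handle (z of carrier in the frame of stack above 0.115 m and contact force between the fingers and handle above 0.5 N), for 0.1 s.
2. the tube carrier stands upright on the desk and is let go (height (world z) of carrier below 0.012 m and angle between carrier's own z axis and vertical below 0.1 rad and linear speed of carrier below 0.03 m/s and contact force between the fingers and carrier below 0.1 N), for 0.3 s.
3. one corner of the top tray is raised by 15 mm or more while the corner diagonally across still sits within 7 mm of its seat (((z of corner0 in the frame of stack above 0.125 m and z of corner2 in the frame of stack below 0.117 m) or (z of corner1 in the frame of stack above 0.125 m and z of corner3 in the frame of stack below 0.117 m) or (z of corner2 in the frame of stack above 0.125 m and z of corner0 in the frame of stack below 0.117 m) or (z of corner3 in the frame of stack above 0.125 m and z of corner1 in the frame of stack below 0.117 m))), for 0.1 s.
At the end, for the whole second after the job is handed in: The tray is held, still, within 11 degrees of level, underside at least 10 cm above the desk, its middle at least 20 cm to the left of the stack's, clear of stack and carrier; the carrier stands upright on the desk, let go; the four lower trays stand within 3 cm of where they were (all of step 2 and contact force between the fingers and tray above 1 N and height (world z) of tray above 0.1 m and angle between tray's own z axis and vertical below 0.2 rad and linear speed of tray below 0.05 m/s and x of tray in the frame of stack above 0.2 m and contact force between tray and stack below 0.1 N and contact force between tray and carrier below 0.1 N and height (world z) of stack below 0.006 m and angle between stack's own z axis and vertical below 0.05 rad and distance of stack from where it was at the start of the episode below 0.03 m); the arm keeps its last pose, push and grip.
It fails at once if the lower trays are lifted (10 mm), tipped (5 degrees) or pushed (30 mm) (height (world z) of stack above 0.01 m or angle between stack's own z axis and vertical above 0.087 rad or distance of stack from where it was at the start of the episode above 0.03 m).
It fails at once if the tube carrier is tipped by more than 30 degrees, or falls (angle between carrier's own z axis and vertical above 0.52 rad or (linear speed of carrier above 0.6 m/s and contact force between the fingers and carrier below 0.1 N)).
It fails at once if a bystander is moved by more than 30 mm (distance of any of spray, small_vial, carton, meter, well_block, pen_blue from where it was at the start of the episode above 0.03 m).
It also fails if it takes over 61 s, if anything falls off the work surface, if the arm or the gripper's body presses on something with over 40 N, if the wrist force passes 120 N, or if a joint passes its speed limit or range.

## Robot

A 6-joint arm with a two-finger parallel gripper is mounted at the origin on a cart in front of the work surface, level with it; the furniture and walls round the work are solid. World frame = base frame: x ahead of the robot, y to its left, z up, the work surface at z = 0. Lengths are in m, angles in rad, forces in N, time in s.
With the tool pointing down it reaches from about 0.225 to 0.875 m from the base axis. Payload 3.4 kg.
Tool frame: the origin (TCP) lies on the centre line of the jaws, within the pads' length; the fingertips stand 17 mm ahead of it and the grasp point (between the pads) lies 2 mm behind it; z points along the fingers, y is the line along which they close (so a half turn about z gives the same grasp; the last joint's range is limited). The gripper opens to 85 mm and grips with 20 to 120 N. Pads are 22 mm wide; open, the fingers measure 114 mm over their backs; the gripper's body (76 mm by 85 mm) begins 54 mm behind the grasp point. The pads swing forward as they close: fully open they stand 13 mm farther back than shut.
Start: joints at [0.981, 0.276, 1.505, -0, 1.361, -0.121], TCP at [0.26, 0.513, 0.21] pointing down, gripper open.
Joint ranges: [-2.89, 2.89], [-0.75, 2.08], [0.22, 2.7], [-1.18, 4.32], [0.11, 2.71], [-2.7, 2.7]. Speed limits (rad/s): [2.57, 2.57, 3.14, 3.14, 3.14, 3.14].

## Interface

Orientations are given as a unit quaternion [w, x, y, z].
In Python, from rig import manip gives the robot as it stands.
- The arm moves only by the tool move_arm, never from a script. Its argument "steps" is one flat list of numbers, 7 for each row, row after row: the turn, a rotation vector about the world's x, y, z normalised to -1 to 1, where 1 is 360 degrees, then the shift along the world's x, y, z normalised to -1 to 1, where 1 is 1 m, then the opening, from -1 (shut) to 1 (fully open). A call has exactly 10 rows; each row is the pose to reach, as a shift and turn from the pose commanded when the call began, turning the shorter way round; what a row does not reach only later rows make up. A row lasts 1/10 s, in which the tool goes at most 50 mm and 8.59 degrees, less where a joint would pass 70% of its speed; a pose out of reach is approached as far as the arm can. A call with a number of a shift or a turn outside -1 to 1 is refused whole. A call with a gripper value outside its range is refused whole. The fingers move at their own pace and stop on an object; "squeeze" is the grip in N (left out, the last holds). Time passes only in rows, so rows that repeat a pose let the fingers close, or fill a call up. It gives the time, the measured TCP pose, the force, the opening and the grip force at its end, in the units of the state.
- manip.get_state(): the state, without advancing time (a new reading comes with each control period).
- manip.get_image(name): name is "scene" or "side" or "wrist"; returns a dict with "pixels" (384x512x3 uint8, blue, green, red), "fx", "fy", "cx", "cy" (pixels), "R" (3x3) and "t" (3): a world point X has camera coordinates R X + t. Camera axes: x right, y down, z forward; pixel columns grow to the right and rows downward; lengths in m; the calibration is good to about 2 mm. A picture is of the moment at which its call begins. There is no depth.
- manip.sign_off(): hands the job in; it is judged then, once.
The state is a dict: "clock": time; "qpos": joint angles; "qd": joint speeds; "effort": joint torques, N m; "position": TCP position; "ee_rot": TCP orientation; "contact_force": force on the tool from outside, world axes, zero at the start; "moment": the same for the moment, N m; "width": finger opening in m; "gripper_force": force on a finger pad.
Only numpy, scipy, OpenCV 4.12 (cv2) and the standard library are available. Lean on these libraries where they do the work, as an engineer would, in place of code of your own. Each camera call takes 0.05 s, during which the arm holds its last target. There are 200 camera calls.

## Working session

There is one attempt and no reset: what is moved stays moved. The work goes in short steps, Python scripts to look and compute and a tool call to move; the robot and the scene stay as the last step left them, time stands still between calls to the robot, and variables do not carry over. Pictures are saved under pics/ and viewed, at most 10 in all, crops included, and the job is handed in when it is done.

Besides the shell and the picture viewer there is one more tool, called as name(argument=value, ...) on one line, values as JSON. move_arm: Moves the arm, as the interface text tells. Scaled input: -1 to 1 covers 1 m each way for a shift and 360 degrees each way for a turn. Its arguments: {"type":"object","properties":{"steps":{"type":"array"},"squeeze":{"type":"number"}},"required":["steps"]}

```bash
mkdir -p pics; ls; python3 - <<'E'
from rig import manip
import cv2,numpy as np,pickle
d={}
for n in("scene","side","wrist"):
    i=manip.get_image(n);d[n]=i
    cv2.imwrite(f"pics/{n}0.png",i["pixels"]);print(n,i["fx"],i["cx"],i["cy"],np.round(i["R"],3).tolist(),np.round(i["t"],3), -np.array(i["R"]).T@i["t"])
pickle.dump(d,open("d0.pkl","wb"))
a=np.hstack([cv2.resize(d[n]["pixels"],(800,600)) for n in("scene",)])
cv2.imwrite("pics/sc.png",a)
cv2.imwrite("pics/si.png",cv2.resize(d["side"]["pixels"],(800,600)))
print(manip.get_state())
E
```

```text
pics
scene 372.87225516540377 250.33364143027617 190.832776468665 [[0.902, -0.432, 0.003], [-0.186, -0.395, -0.9], [0.39, 0.811, -0.436]] [-0.474  0.303  1.022] [ 0.08526046 -0.91408556  0.71930907]
side 370.17519679696835 258.26069352942955 192.8682943644679 [[-0.964, -0.265, -0.001], [-0.174, 0.637, -0.751], [0.199, -0.724, -0.66]] [0.621 0.136 1.235] [0.37618926 0.97263567 0.91736733]
wrist 329.7050381602294 253.6463775118572 190.03732660232595 [[0.452, 0.892, -0.002], [0.853, -0.432, 0.294], [0.261, -0.134, -0.956]] [-0.574 -0.038  0.379] [0.19293099 0.54670834 0.37295492]
{'clock': 0.15, 'qpos': array([ 9.80980127e-01,  2.76435640e-01,  1.50581721e+00, -2.17154239e-06,
        1.36074035e+00, -1.21018246e-01]), 'qd': array([-0.00083341, -0.00184556, -0.00480902,  0.00126816, -0.00093546,
        0.00128091]), 'effort': array([ 1.50616666e-03, -4.17146838e+01, -2.46031469e+01, -5.48934611e-05,
        7.60377094e-03, -2.89896853e-06]), 'position': array([0.2595683 , 0.51259859, 0.20885651]), 'ee_rot': array([-2.42687683e-04,  2.32258162e-01,  9.72653924e-01, -6.56879050e-04]), 'contact_force': array([-0.04990356, -0.40315792, -0.67065618]), 'moment': array([-0.02141222, -0.05680456, -0.01443423]), 'gripper_force': 0.0, 'width': 0.08528208004107084}
```

View pics/sc.png

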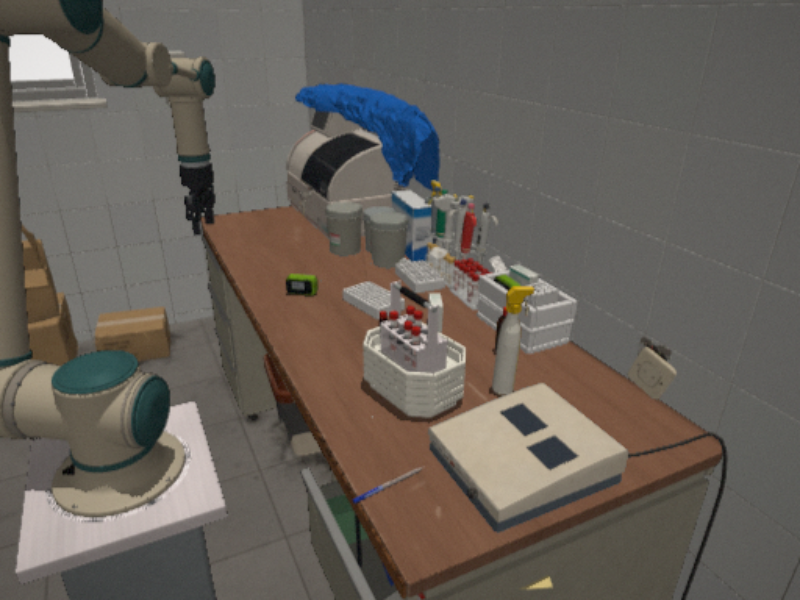

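View pics/si.png

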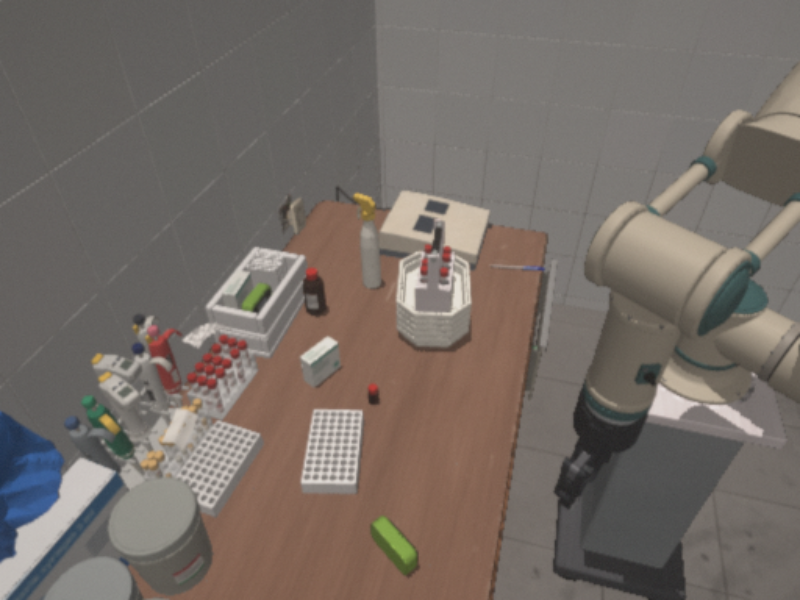

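The scene view shows the stack with its carrier at about (415,370) and the handle at (415,297), both in the 800x600 scaling. The side view has the stack at (433,300), with the vial, carton, well block and meter to its left. I'll zoom in on the stack next.

```bash
cat > h.py <<'E'
import numpy as np,cv2,pickle
def ray(im,uv):
    R=np.array(im["R"]);c=-R.T@np.array(im["t"]);d=R.T@np.array([(uv[0]-im["cx"])/im["fx"],(uv[1]-im["cy"])/im["fy"],1]);return c,d/np.linalg.norm(d)
def plane(im,uv,z):
    c,d=ray(im,uv);return c+d*(z-c[2])/d[2]
def tri(a,ua,b,ub):
    c1,d1=ray(a,ua);c2,d2=ray(b,ub)
    s=np.linalg.lstsq(np.c_[d1,-d2],c2-c1,rcond=None)[0];p,q=c1+s[0]*d1,c2+s[1]*d2
    return (p+q)/2,np.linalg.norm(p-q)
def proj(im,X):
    p=np.array(im["R"])@X+im["t"];return np.array([p[0]/p[2]*im["fx"]+im["cx"],p[1]/p[2]*im["fy"]+im["cy"]])
E
python3 - <<'E'
from h import *
d=pickle.load(open("d0.pkl","rb"));S,T=d["scene"],d["side"]
P=lambda im,u,v,z=0:np.round(plane(im,(u*.64,v*.64),z),3)[:2]
print("vial",P(T,373,400),"carton",P(T,322,378),"meter",P(T,395,560),"wb corners",[P(T,*q,.03) for q in((312,410),(363,410),(357,485),(305,485))],"pen",P(T,492,266),P(T,543,268),"edge",P(T,547,235),P(T,490,600),"spray",P(T,372,285))
print("stackbase",P(T,405,338),P(T,460,343), "rim",[P(T,*q,.11) for q in((418,253),(453,253),(470,270),(398,270),(398,297),(412,318),(452,318),(470,300))])
a=cv2.resize(S["pixels"][165:275,220:310],None,fx=5,fy=5,interpolation=cv2.INTER_CUBIC)
b=cv2.resize(T["pixels"][135:230,245:315],None,fx=5,fy=5,interpolation=cv2.INTER_CUBIC)
b=cv2.copyMakeBorder(b,0,a.shape[0]-b.shape[0],0,0,cv2.BORDER_CONSTANT)
cv2.imwrite("pics/crop.png",np.hstack([a,b])[:600])
print(a.shape,b.shape)
E
```

```text
vial [0.633 0.272] carton [0.753 0.245] meter [0.501 0.571] wb corners [array([0.73 , 0.349]), array([0.636, 0.323]), array([0.595, 0.478]), array([0.681, 0.501])] pen [ 0.47  -0.228] [ 0.342 -0.254] edge [ 0.345 -0.407] [0.346 0.592] spray [ 0.745 -0.073]
stackbase [0.617 0.085] [0.495 0.068] rim [array([ 0.633, -0.087]), array([ 0.554, -0.109]), array([ 0.504, -0.056]), array([ 0.661, -0.013]), array([0.635, 0.076]), array([0.59 , 0.132]), array([0.511, 0.11 ]), array([0.485, 0.045])]
(550, 450, 3) (550, 350, 3)
```

View pics/crop.png

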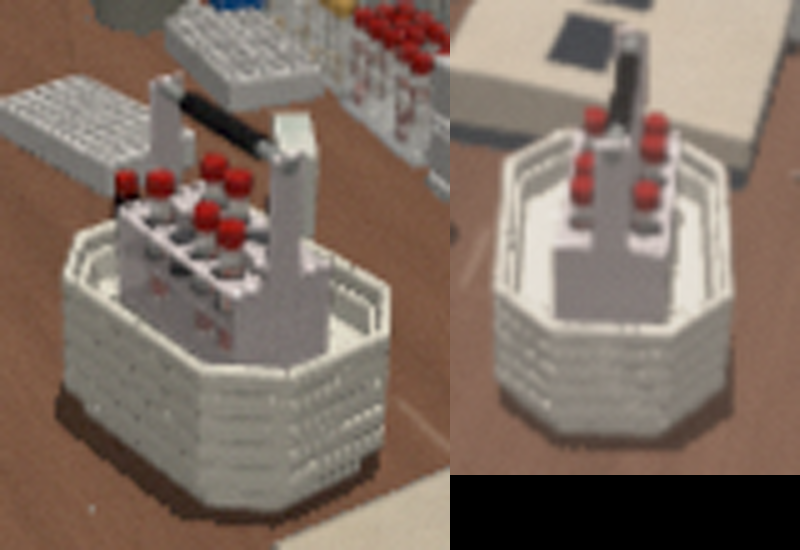

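The zoom gives the sleeve ends in the scene crop at (183,97) and (268,148). In the side crop they are at (620,125) and (628,52). The near rim vertices also show in both views.

```bash
python3 - <<'E'
from h import *
d=pickle.load(open("d0.pkl","rb"));S,T=d["scene"],d["side"]
A=lambda x,y:(219.6+x/5,164.6+y/5); B=lambda x,y:(244.6+(x-450)/5,134.6+y/5)
print("handle S",plane(S,A(183,97),.22),plane(S,A(268,148),.22))
print("handle T",plane(T,B(620,125),.22),plane(T,B(628,52),.22))
print("tri",tri(S,A(183,97),T,B(619,125)),tri(S,A(268,148),T,B(628,52)))
S8=[(65,283),(205,372),(310,368),(390,290)]
print("S rim",[np.round(plane(S,A(*q),.11)[:2],3) for q in S8])
T8=[(497,300),(543,322),(683,322),(732,293),(505,158),(548,130),(680,130),(718,158)]
print("T rim",[np.round(plane(T,B(*q),.11)[:2],3) for q in T8])
# fit octagon: x axis yaw
import scipy.optimize as so
V=np.array([(70,80),(110,40),(110,-40),(70,-80),(-70,-80),(-110,-40),(-110,40),(-70,80)])/1000
obs=[(S,A(*S8[0])),]
def world(p,v):
    c,s=np.cos(p[2]),np.sin(p[2]);return np.array([p[0]+c*v[0]-s*v[1],p[1]+s*v[0]+c*v[1],.11])
pts=[plane(T,B(*q),.11) for q in T8]; sp=[plane(S,A(*q),.11) for q in S8]
for nm,ps in(("T",pts),("S",sp),("all",pts+sp)):
  best=None
  def f(p):
    W=np.array([world(p,v)[:2] for v in V]);return np.array([np.min(np.linalg.norm(W-q[:2],axis=1)) for q in ps])
  r=so.least_squares(f,[.57,.01,1.75],loss="soft_l1",f_scale=.004);print(nm,r.x,np.degrees(r.x[2]),np.round(f(r.x)*1000,1))
print([np.round(world(r.x,np.array(v)),3) for v in ((.086,.056),(-.086,.056),(-.086,-.056),(.086,-.056))])
E
```

```text
handle S [0.57050493 0.05169945 0.22      ] [ 0.58429378 -0.03581383  0.22      ]
handle T [0.56705282 0.03567775 0.22      ] [ 0.58045236 -0.04616328  0.22      ]
tri (array([0.56611294, 0.04252537, 0.22483143]), np.float64(0.0004579516988249438)) (array([ 0.58014833, -0.04201851,  0.22325805]), np.float64(0.0013157977428378822))
S rim [array([0.482, 0.042]), array([ 0.517, -0.089]), array([ 0.575, -0.111]), array([ 0.666, -0.055])]
T rim [array([0.631, 0.099]), array([0.597, 0.111]), array([0.509, 0.087]), array([0.484, 0.051]), array([ 0.668, -0.051]), array([ 0.647, -0.092]), array([ 0.553, -0.118]), array([ 0.52 , -0.092])]
T [ 5.76845949e-01 -8.99462856e-04  1.81764793e+00] 104.14355499947979 [13.4  9.   8.8  3.8  4.   7.  11.6  5. ]
S [ 0.5769335  -0.00280349  1.8262506 ] 104.6364519504204 [ 2.8  2.2 12.   7.1]
all [ 5.76969626e-01 -1.69939718e-03  1.82415817e+00] 104.51656419936782 [13.6  9.3  7.5  5.2  4.3  6.9 12.5  3.7  4.1  1.  11.4  7.6]
[array([0.501, 0.068, 0.11 ]), array([ 0.544, -0.099,  0.11 ]), array([ 0.653, -0.071,  0.11 ]), array([0.61 , 0.096, 0.11 ])]
```

Stack centre is about (0.577, 0.00) with yaw near 104°. The handle is at about (0.573, 0.0, 0.22) with yaw near 99.5°. I'll move above the handle next.

move_arm(steps=[0,0,-0.015,0.02,-0.025,0.03,1,0,0,-0.03,0.045,-0.06,0.06,1,0,0,-0.045,0.07,-0.1,0.09,1,0,0,-0.06,0.095,-0.14,0.11,1,0,0,-0.075,0.12,-0.185,0.12,1,0,0,-0.09,0.145,-0.225,0.12,1,0,0,-0.105,0.17,-0.27,0.12,1,0,0,-0.12,0.195,-0.31,0.12,1,0,0,-0.135,0.22,-0.35,0.12,1,0,0,-0.149,0.245,-0.39,0.12,1], squeeze=50)

```text
clock: 1.15
position: [0.5045, 0.1225, 0.3295]
ee_rot: [-0.0, 0.648, 0.762, 0.0]
contact_force: [-0.6, 1.4, -0.1]
width: 0.0855
gripper_force: 0.0
```

move_arm(steps=[0,0,0,0.02,-0.035,0,1,0,0,0,0.04,-0.07,0,1,0,0,0,0.055,-0.1,0,1,0,0,0,0.065,-0.12,0,1,0,0,0,0.068,-0.122,0,1,0,0,0,0.068,-0.122,0,1,0,0,0,0.068,-0.122,0,1,0,0,0,0.068,-0.122,0,1,0,0,0,0.068,-0.122,0,1,0,0,0,0.068,-0.122,0,1])

```text
clock: 2.15
position: [0.5717, 0.0031, 0.3298]
ee_rot: [0.0, 0.646, 0.764, 0.0]
contact_force: [0.5, 0.7, -0.0]
width: 0.0855
gripper_force: 0.0
```

```bash
python3 - <<'E'
from h import *
from rig import manip
d={n:manip.get_image(n) for n in("scene","side","wrist")};pickle.dump(d,open("d1.pkl","wb"))
s=manip.get_state();print(s["position"],s["ee_rot"],s["qpos"],s["clock"])
cv2.imwrite("pics/w1.png",cv2.resize(d["wrist"]["pixels"],(800,600)))
E
```

```text
[0.57188037 0.00263756 0.32965661] [1.25362010e-04 6.45923159e-01 7.63402417e-01 8.52603281e-05] [-1.17043040e-01  2.29893144e-01  1.27839381e+00  3.66529768e-06
  1.63300251e+00 -2.83375250e-01] 2.3
```

View pics/w1.png

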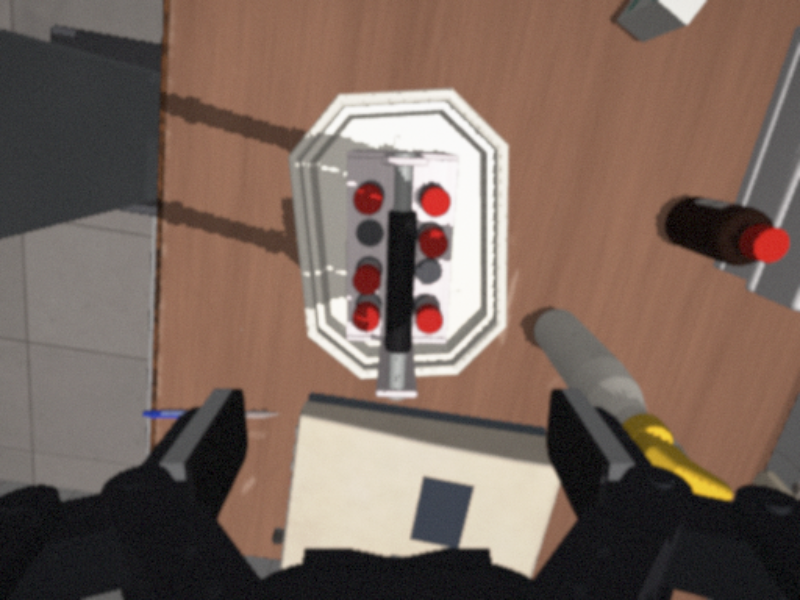

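The wrist view shows the sleeve from (403,211) to (398,352). The rim vertices are clear around the octagon: (338,95), (453,90), (508,145), (506,325), (458,373), (362,377), (308,335), (290,155).

```bash
python3 - <<'E'
from h import *
import scipy.optimize as so
d=pickle.load(open("d1.pkl","rb"));W=d["wrist"]
P=lambda u,v,z:plane(W,(u*.64-.2,v*.64-.2),z)
a,b=P(403,211,.224),P(398,352,.224);print("handle",a,b,(a+b)/2,np.degrees(np.arctan2(*(a-b)[[1,0]])),np.linalg.norm(a-b))
q=np.array([P(*x,.11)[:2] for x in[(338,95),(453,90),(508,145),(506,325),(458,373),(362,377),(308,335),(290,155)]]);print(np.round(q,3))
V=np.array([(110,40),(110,-40),(70,-80),(-70,-80),(-110,-40),(-110,40),(-70,80),(70,80)])/1000
w=lambda p,v:p[:2]+v@np.array([[np.cos(p[2]),np.sin(p[2])],[-np.sin(p[2]),np.cos(p[2])]])
r=so.least_squares(lambda p:(w(p,V)-q).ravel(),[.577,0,1.8]);print(r.x,np.degrees(r.x[2]));print(np.round((w(r.x,V)-q)*1000,1))
print("corners",np.round(w(r.x,np.array([(87.2,57.2),(-87.2,57.2),(-87.2,-57.2),(87.2,-57.2)])/1000),4))
E
```

```text
handle [0.56882336 0.04192393 0.224     ] [ 0.57949168 -0.03693135  0.224     ] [0.57415752 0.00249629 0.224     ] 97.70475663795177 0.07957366111709371
[[ 0.514  0.099]
 [ 0.593  0.115]
 [ 0.639  0.086]
 [ 0.668 -0.048]
 [ 0.639 -0.095]
 [ 0.562 -0.112]
 [ 0.515 -0.083]
 [ 0.486  0.053]]
[0.57699681 0.00189839 1.78821502] 102.45717355290782
[[-0.2  1.9]
 [-0.4  2.8]
 [ 1.4  1.7]
 [ 1.8 -1.2]
 [ 0.6 -1.7]
 [-0.7 -2.3]
 [-0.5 -1.2]
 [-1.9 -0.1]]
corners [[ 0.5023  0.0747]
 [ 0.54   -0.0956]
 [ 0.6517 -0.0709]
 [ 0.614   0.0994]]
```

move_arm(steps=[0,0,-0.004,0.002,0,-0.02,1,0,0,-0.004,0.002,0,-0.045,1,0,0,-0.004,0.002,0,-0.07,1,0,0,-0.004,0.002,0,-0.095,1,0,0,-0.004,0.002,0,-0.11,1,0,0,-0.004,0.002,0,-0.113,1,0,0,-0.004,0.002,0,-0.113,-1,0,0,-0.004,0.002,0,-0.113,-1,0,0,-0.004,0.002,0,-0.113,-1,0,0,-0.004,0.002,0,-0.113,-1], squeeze=60)

```text
clock: 3.3
position: [0.5745, 0.0023, 0.2175]
ee_rot: [0.001, 0.656, 0.755, 0.001]
contact_force: [-0.6, 0.3, 0.1]
width: 0.0281
gripper_force: 0.0
```

move_arm(steps=[0,0,0,0,0,0,-1,0,0,0,0,0,0,-1,0,0,0,0,0,0,-1,0,0,0,0,0,0,-1,0,0,0,0,0,0.003,-1,0,0,0,0,0,0.006,-1,0,0,0,0,0,0.01,-1,0,0,0,0,0,0.015,-1,0,0,0,0,0,0.02,-1,0,0,0,0,0,0.025,-1])

```text
clock: 4.3
position: [0.5741, 0.0023, 0.2421]
ee_rot: [0.0, 0.656, 0.755, 0.0]
contact_force: [0.3, -0.2, 0.2]
width: 0.0003
gripper_force: 0.0
```

```bash
python3 - <<'E'
from h import *
from rig import manip
d={n:manip.get_image(n) for n in("scene","side","wrist")};pickle.dump(d,open("d2.pkl","wb"))
s=manip.get_state();print(s["position"],s["clock"],s["width"],s["gripper_force"])
a=cv2.resize(d["scene"]["pixels"][120:260,200:310],(400,510));b=cv2.resize(d["side"]["pixels"][100:240,225:335],(400,510))
cv2.imwrite("pics/c2.png",np.hstack([a,b]))
E
```

```text
[0.57425157 0.00228525 0.24210022] 4.45 0.00015044522400614127 0.0
```

View pics/c2.png

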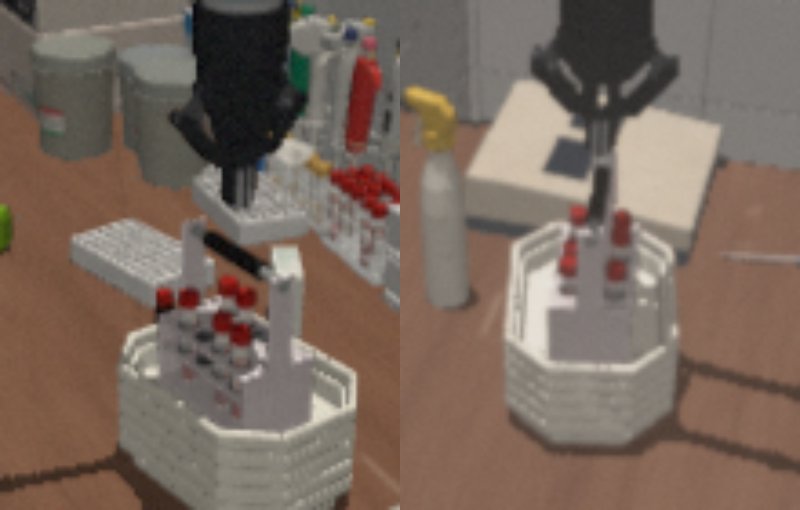

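The fingers closed on nothing: in the scene crop their tips, at (240,207), sit above the sleeve, at (235,253). I'll triangulate both to see why.

```bash
python3 - <<'E'
from h import *
d=pickle.load(open("d2.pkl","rb"));S,T=d["scene"],d["side"]
A=lambda x,y:(199.6+x/3.636,119.6+y/3.643);B=lambda x,y:(224.6+(x-400)/3.636,99.6+y/3.643)
print("tip",tri(S,A(240,207),T,B(600,160)))
print("near(left) end",tri(S,A(203,232),T,B(597,218)),"right end",tri(S,A(270,275),T,B(604,165)))
for z in(.225,.242):
  p=np.array([.574,.002,z]);print(z,proj(S,p)*1,"crop",(proj(S,p)-[199.6,119.6])*3.64,(proj(T,p)-[224.6,99.6])*3.64+[400,0])
for z in (.20,.21,.22):
  p=np.array([.574,.0025,z]);print(z,"crop",(proj(S,p)-[199.6,119.6])*3.64,(proj(T,p)-[224.6,99.6])*3.64+[400,0])
W=d["wrist"];print(W["t"])
print("cal check: wrist cam vs TCP",-W["R"].T@W["t"])
E
```

```text
tip (array([0.57524115, 0.00439576, 0.26212519]), np.float64(0.007025688119824055))
near(left) end (array([0.56442274, 0.0443692 , 0.22696719]), np.float64(0.0007392488017612286)) right end (array([ 0.57971983, -0.04588217,  0.22174478]), np.float64(0.0025632598231074707))
0.225 [264.40518017 188.44748136] crop [235.8908558  250.60483214] [597.66480767 191.00670103]
0.242 [264.51493718 183.43560409] crop [236.29037135 232.36159889] [598.36012126 175.12169197]
0.2 crop [235.04226291 276.77264324] [596.54086958 214.14983736]
0.21 crop [235.27115244 266.27331614] [596.93671967 205.09248351]
0.22 crop [235.50177514 255.69448699] [597.33691537 195.93569897]
[-0.56964011 -0.12275423  0.3875407 ]
cal check: wrist cam vs TCP [0.56423761 0.07687813 0.40678241]
```

```bash
python3 - <<'E'
from h import *
d=pickle.load(open("d0.pkl","rb"));S,T=d["scene"],d["side"]
for z in(.19,.21,.24):
  p=np.array([.2596,.5126,z]);print(z,proj(S,p)/.64,proj(T,p)/.64)
d=pickle.load(open("d2.pkl","rb"));S,T=d["scene"],d["side"]
a=cv2.resize(S["pixels"][145:205,240:295],(550,600),interpolation=cv2.INTER_CUBIC)
cv2.imwrite("pics/c3.png",a)
p=np.array([.574,.002,.262]);print(proj(S,p))
for z in(.225,.242,.262):
  p=np.array([.574,.0025,z]);print((proj(S,p)-[239.5,144.5])*10)
E
```

```text
0.19 [206.70341634 250.58337328] [575.4574618  501.91919136]
0.21 [205.61856555 243.05031574] [578.36791684 494.13938321]
0.24 [203.96654914 231.57893649] [582.92390823 481.96096487]
[264.64590182 177.4553151 ]
[248.30149066 438.84334182]
[249.39380138 388.73826459]
[250.69716549 328.95201673]
```

View pics/c3.png

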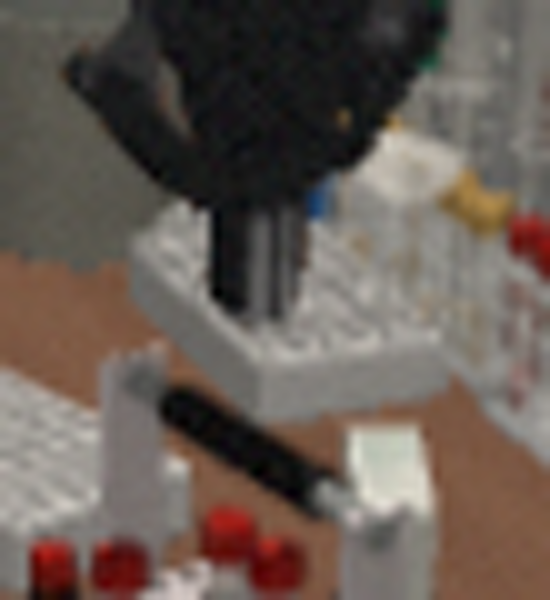

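The crop puts the fingertips at row 315, which is z≈0.265, while the reported TCP z is 0.242. So the real fingertips sit about 40 mm farther back along the tool than specified. The start picture agrees with this. I'll correct by going about 37 mm lower and confirm by contact.

move_arm(steps=[0,0,0,0,0,0,1,0,0,0,0,0,0,1,0,0,0,0,0,0,1,0,0,0,0,0,0,1,0,0,0,0,0,0,1,0,0,0,0,0,0,1,0,0,0,0,0,0,1,0,0,0,0,0,-0.02,1,0,0,0,0,0,-0.04,1,0,0,0,0,0,-0.06,1])

```text
clock: 5.45
position: [0.5741, 0.0023, 0.1811]
ee_rot: [0.0, 0.656, 0.755, 0.0]
contact_force: [-1.3, 0.3, -0.3]
width: 0.0851
gripper_force: 0.0
```

move_arm(steps=[0,0,0,0,0,-0.002,1,0,0,0,0,0,-0.002,-1,0,0,0,0,0,-0.002,-1,0,0,0,0,0,-0.002,-1,0,0,0,0,0,-0.002,-1,0,0,0,0,0,-0.002,-1,0,0,0,0,0,-0.002,-1,0,0,0,0,0,-0.002,-1,0,0,0,0,0,-0.002,-1,0,0,0,0,0,-0.002,-1], squeeze=60)

```text
clock: 6.45
position: [0.5741, 0.0022, 0.1803]
ee_rot: [0.0, 0.656, 0.755, 0.0]
contact_force: [-2.2, 1.3, 4.4]
width: 0.0139
gripper_force: 58.5
```

move_arm(steps=[0,0,0,0,0,0,0,0,0,0,0,0,0,0,0,0,0,0,0,0,0,0,0,0,0,0,-0.005,0,0,0,0,0,0,-0.009,0,0,0,0,0,0,-0.009,-1,0,0,0,0,0,-0.009,-1,0,0,0,0,0,-0.009,-1,0,0,0,0,0,-0.009,-1,0,0,0,0,0,-0.009,-1], squeeze=60)

```text
clock: 7.45
position: [0.5738, 0.0023, 0.1703]
ee_rot: [-0.0, 0.656, 0.755, -0.0]
contact_force: [-0.2, -0.6, -1.8]
width: 0.0143
gripper_force: 58.4
```

The width reads the same at both heights, so that is a real grip on the sleeve. Lifting now.

move_arm(steps=[0,0,0,0,0,0.004,-1,0,0,0,0,0,0.01,-1,0,0,0,0,0,0.02,-1,0,0,0,0,0,0.032,-1,0,0,0,0,0,0.046,-1,0,0,0,0,0,0.06,-1,0,0,0,0,0,0.075,-1,0,0,0,0,0,0.088,-1,0,0,0,0,0,0.096,-1,0,0,0,0,0,0.1,-1])

```text
clock: 8.45
position: [0.5744, 0.0023, 0.2719]
ee_rot: [0.001, 0.656, 0.755, 0.001]
contact_force: [0.3, 0.0, -3.1]
width: 0.0146
gripper_force: 58.5
```

```bash
python3 - <<'E'
from h import *
from rig import manip
d={n:manip.get_image(n) for n in("scene","side","wrist")};pickle.dump(d,open("d3.pkl","wb"))
s=manip.get_state();print(s["position"],s["contact_force"],s["width"],s["clock"])
a=cv2.resize(d["scene"]["pixels"][110:260,200:310],(400,545));b=cv2.resize(d["side"]["pixels"][90:240,225:335],(400,545))
cv2.imwrite("pics/c4.png",np.hstack([a,b]))
E
```

```text
[0.57381784 0.00232944 0.27034806] [ 0.35583762 -0.23227961 -3.69850317] 0.014138101408095176 8.6
```

View pics/c4.png

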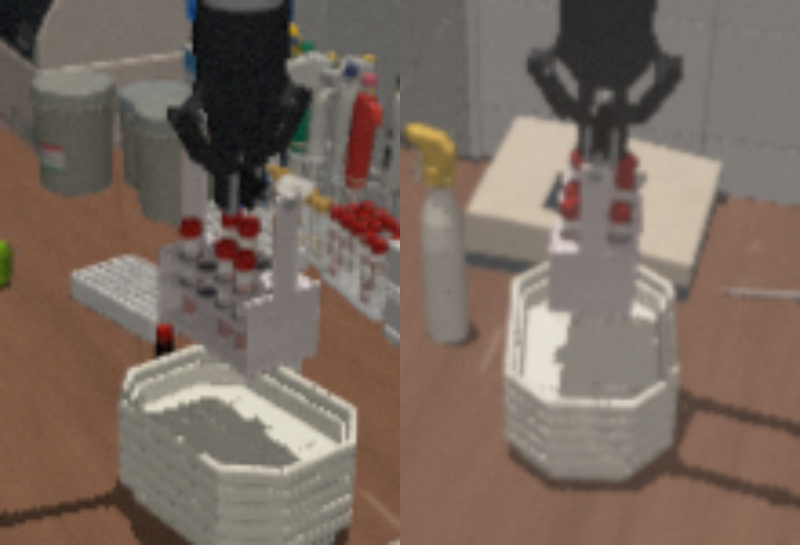

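The carrier hangs level from the handle, clear of the tray, and the tray stayed seated on the stack. I'll carry it to the open desk at the left, around (0.43, 0.39).

move_arm(steps=[0,0,0,-0.002,0.008,0,-1,0,0,0,-0.008,0.024,0,-1,0,0,0,-0.017,0.048,0,-1,0,0,0,-0.028,0.078,0,-1,0,0,0,-0.04,0.11,0,-1,0,0,0,-0.052,0.144,0,-1,0,0,0,-0.065,0.178,0,-1,0,0,0,-0.077,0.212,0,-1,0,0,0,-0.089,0.246,0,-1,0,0,0,-0.1,0.278,0,-1])

```text
clock: 9.6
position: [0.4717, 0.2828, 0.2702]
ee_rot: [-0.001, 0.655, 0.755, -0.0]
contact_force: [-0.3, -0.8, -3.1]
width: 0.0146
gripper_force: 58.5
```

move_arm(steps=[0,0,0,-0.011,0.028,0,-1,0,0,0,-0.02,0.054,0,-1,0,0,0,-0.028,0.075,0,-1,0,0,0,-0.034,0.092,-0.005,-1,0,0,0,-0.038,0.102,-0.015,-1,0,0,0,-0.04,0.108,-0.03,-1,0,0,0,-0.04,0.11,-0.05,-1,0,0,0,-0.04,0.11,-0.07,-1,0,0,0,-0.04,0.11,-0.09,-1,0,0,0,-0.04,0.11,-0.11,-1])

```text
clock: 10.6
position: [0.4327, 0.3901, 0.1589]
ee_rot: [-0.0, 0.656, 0.755, -0.001]
contact_force: [-0.0, -0.4, -3.4]
width: 0.0145
gripper_force: 58.5
```

move_arm(steps=[0,0,0,0,0,-0.015,-1,0,0,0,0,0,-0.028,-1,0,0,0,0,0,-0.04,-1,0,0,0,0,0,-0.048,-1,0,0,0,0,0,-0.054,-1,0,0,0,0,0,-0.058,-1,0,0,0,0,0,-0.06,-1,0,0,0,0,0,-0.061,-1,0,0,0,0,0,-0.061,-1,0,0,0,0,0,-0.061,-1])

```text
clock: 11.6
position: [0.4342, 0.3905, 0.0999]
ee_rot: [0.0, 0.656, 0.755, 0.0]
contact_force: [0.0, 0.6, -4.2]
width: 0.0144
gripper_force: 58.5
```

move_arm(steps=[0,0,0,0,0,-0.001,-1,0,0,0,0,0,-0.002,-1,0,0,0,0,0,-0.002,-1,0,0,0,0,0,-0.003,-1,0,0,0,0,0,-0.003,-1,0,0,0,0,0,-0.004,-1,0,0,0,0,0,-0.004,-1,0,0,0,0,0,-0.004,-1,0,0,0,0,0,-0.004,-1,0,0,0,0,0,-0.004,-1])

```text
clock: 12.6
position: [0.434, 0.3903, 0.0956]
ee_rot: [0.0, 0.656, 0.755, 0.0]
contact_force: [-0.4, 0.7, -2.8]
width: 0.0144
gripper_force: 58.5
```

move_arm(steps=[0,0,0,0,0,-0.001,-1,0,0,0,0,0,-0.001,-1,0,0,0,0,0,-0.002,-1,0,0,0,0,0,-0.002,-1,0,0,0,0,0,-0.003,-1,0,0,0,0,0,-0.003,-1,0,0,0,0,0,-0.003,-1,0,0,0,0,0,-0.003,-1,0,0,0,0,0,-0.003,-1,0,0,0,0,0,-0.003,-1])

```text
clock: 13.6
position: [0.4343, 0.3905, 0.0952]
ee_rot: [0.0, 0.656, 0.755, 0.001]
contact_force: [-4.2, -2.7, 11.9]
width: 0.0145
gripper_force: 59.9
```

The carrier is on the desk. I'll ease off, release, wait and go straight up.

move_arm(steps=[0,0,0,0,0,0.002,-1,0,0,0,0,0,0.002,-1,0,0,0,0,0,0.002,1,0,0,0,0,0,0.002,1,0,0,0,0,0,0.002,1,0,0,0,0,0,0.002,1,0,0,0,0,0,0.002,1,0,0,0,0,0,0.002,1,0,0,0,0,0,0.002,1,0,0,0,0,0,0.002,1])

```text
clock: 14.6
position: [0.434, 0.3903, 0.0945]
ee_rot: [0.0, 0.656, 0.755, 0.0]
contact_force: [0.0, -0.8, 0.1]
width: 0.0853
gripper_force: 0.0
```

move_arm(steps=[0,0,0,0,0,0.002,1,0,0,0,0,0,0.005,1,0,0,0,0,0,0.015,1,0,0,0,0,0,0.035,1,0,0,0,0,0,0.06,1,0,0,0,0,0,0.09,1,0,0,0,0,0,0.12,1,0,0,0,0,0,0.14,1,0,0,0,0,0,0.15,1,0,0,0,0,0,0.15,1])

```text
clock: 15.6
position: [0.4346, 0.3908, 0.2465]
ee_rot: [0.0, 0.656, 0.755, 0.002]
contact_force: [-0.3, 0.3, 0.5]
width: 0.0858
gripper_force: 0.0
```

```bash
python3 - <<'E'
from h import *
from rig import manip
d={n:manip.get_image(n) for n in("scene","side","wrist")};pickle.dump(d,open("d4.pkl","wb"))
s=manip.get_state();print(s["position"],s["contact_force"],s["width"],s["clock"],s["qpos"])
# rim by side/scene: white mask in wrist view?
b=cv2.resize(d["side"]["pixels"][120:384,150:480],(750,600))
cv2.imwrite("pics/c5.png",b)
E
```

```text
[0.43331667 0.38985263 0.24328225] [0.01018819 0.25380534 0.0430224 ] 0.08572797838046516 15.75 [ 6.13335468e-01  2.72857874e-01  1.42584883e+00 -5.49176592e-05
  1.44525191e+00  4.72667807e-01]
```

View pics/c5.png

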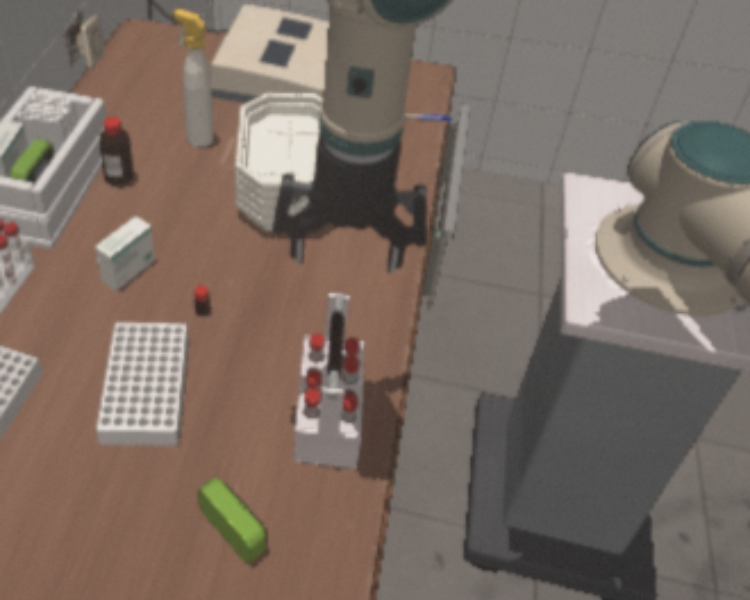

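The carrier stands upright at (330,400), and the tray is empty with nothing else moved. I'll compute the composite turn for going above corner0. The pose includes a small tilt so I can check whether the 40 mm offset is fixed to the tool.

```bash
python3 - <<'E'
import numpy as np
from scipy.spatial.transform import Rotation as R
t=R.from_rotvec(np.radians(9)*np.array([.537,.843,0]))*R.from_rotvec([0,0,-np.radians(40.5)])
print(t.as_rotvec()/2/np.pi)
E
```

```text
[ 0.0054126   0.02493401 -0.1122649 ]
```

move_arm(steps=[0,0,-0.014,0.005,-0.025,0,1,0,0,-0.028,0.013,-0.06,0,0.5,0,0,-0.042,0.022,-0.1,0,0.3,0,0,-0.056,0.032,-0.145,0,0.2,0,0,-0.075,0.042,-0.19,0,0.2,0,0,-0.095,0.052,-0.235,0,0.2,0,0,-0.1125,0.06,-0.275,0,0.2,0.0027,0.0125,-0.1124,0.066,-0.3,-0.01,0.2,0.0054,0.0249,-0.1123,0.069,-0.315,-0.02,0.2,0.0054,0.0249,-0.1123,0.069,-0.315,-0.02,0.2])

```text
clock: 16.75
position: [0.5036, 0.0719, 0.2209]
ee_rot: [-0.07, 0.875, 0.477, -0.04]
contact_force: [0.1, 0.2, 0.3]
width: 0.0509
gripper_force: 0.0
```

move_arm(steps=[0,0,0,0,0,0,0.2,0,0,0,0,0,0,0.2,0,0,0,0,0,0,0.2,0,0,0,0,0,0,0.2,0,0,0,0,0,0,0.2,0,0,0,0,0,0,0.2,0,0,0,0,0,0,0.2,0,0,0,0,0,0,0.2,0,0,0,0,0,0,0.2,0,0,0,0,0,0,0.2])

```text
clock: 17.75
position: [0.503, 0.0753, 0.2245]
ee_rot: [-0.069, 0.874, 0.48, -0.038]
contact_force: [-0.6, 0.6, 0.4]
width: 0.0508
gripper_force: 0.0
```

```bash
python3 - <<'E'
from h import *
from rig import manip
from scipy.spatial.transform import Rotation as R
d={n:manip.get_image(n) for n in("scene","side","wrist")}
s=manip.get_state();d["st"]=s;pickle.dump(d,open("d5.pkl","wb"))
print(s["position"],s["ee_rot"],s["width"],s["clock"],s["qpos"])
def off(W,pos,q):
    Q=R.from_quat([q[1],q[2],q[3],q[0]]).as_matrix();c=-np.array(W["R"]).T@W["t"];return Q.T@(c-pos), c-pos
d4=pickle.load(open("d4.pkl","rb"))
d1=pickle.load(open("d1.pkl","rb"))
print("d1",off(d1["wrist"],np.array([.57188,.00264,.32966]),[0,.6459,.7634,0]))
print("d4",off(d4["wrist"],np.array([.4333,.38985,.2433]),[0,.656,.755,0]))
print("d5",off(d["wrist"],s["position"],s["ee_rot"]))
cv2.imwrite("pics/w5.png",cv2.resize(d["wrist"]["pixels"],(800,600)))
E
```

```text
[0.50303308 0.0752995  0.22450125] [-0.06864425  0.87386164  0.47983243 -0.03761167] 0.05138147177570157 17.9 [-0.04795587  0.24094049  1.5283265   0.07769822  1.50882264  0.50842731]
d1 (array([ 0.07538354,  0.00046038, -0.16426897]), array([-0.01202936,  0.07441898,  0.16426897]))
d4 (array([ 0.07545508,  0.00095804, -0.1646967 ]), array([-0.00958778,  0.07484959,  0.1646967 ]))
d5 (array([ 0.07563958,  0.00062419, -0.16429327]), array([0.0627381 , 0.04971178, 0.16219336]))
```

View pics/w5.png

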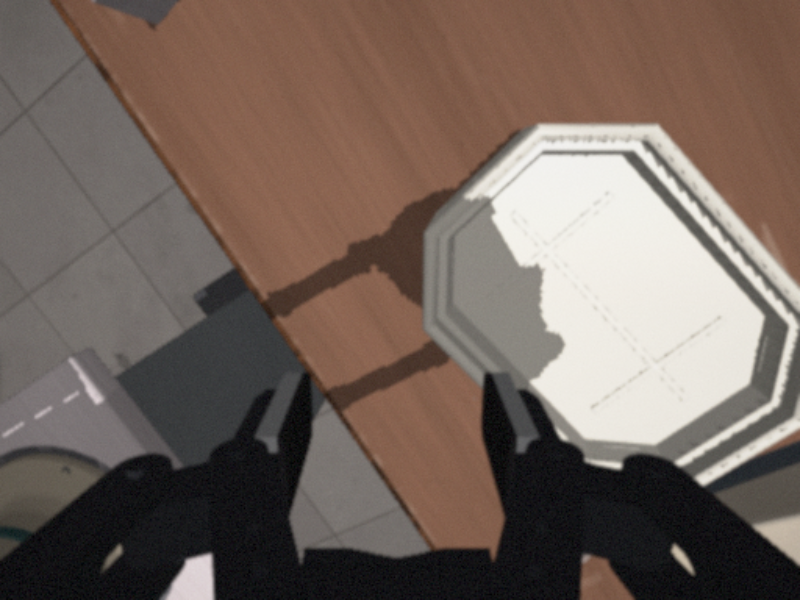

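The octagon's corner0 face shows as a vertical edge from (425,235) to (425,325), parallel to the pads. The fingertip inner edges are at (312,375) and (485,375). The camera-to-TCP offset in the tool frame is unchanged under tilt, so the offset is fixed to the tool.

```bash
python3 - <<'E'
from h import *
from scipy.spatial.transform import Rotation as R
d=pickle.load(open("d5.pkl","rb"));W=d["wrist"];s=d["st"];q=s["ee_rot"];Q=R.from_quat([q[1],q[2],q[3],q[0]]).as_matrix()
P=lambda u,v,z:plane(W,(u*.64-.2,v*.64-.2),z)
a,b=P(425,235,.11),P(425,325,.11);t=(a-b)[:2];n=np.array([-.843,.537])
print("face",a,b,"len",np.linalg.norm(t),"normal yaw",np.degrees(np.arctan2(t[1],t[0]))+90,"mid",(a+b)/2,"midthick",((a+b)/2)[:2]-.004*n)
p=W["R"].T@(np.array([(398*.64-W["cx"])/W["fx"],(375*.64-W["cy"])/W["fy"],1])*.153-W["t"])
print("tip in tool",Q.T@(p-s["position"]));print("tool y yaw",np.degrees(np.arctan2(Q[1,1],Q[0,1])))
V=R.from_quat([q[1],q[2],q[3],q[0]])
# level target: tool y yaw -32.5, z down
T=R.from_matrix(np.c_[[np.cos(np.radians(-122.5)),np.sin(np.radians(-122.5)),0],[np.cos(np.radians(-32.5)),np.sin(np.radians(-32.5)),0],[0,0,-1]])
print(np.linalg.det(T.as_matrix()),(T*V.inv()).as_rotvec()/2/np.pi)
T2=R.from_matrix(T.as_matrix()@np.diag([-1,-1,1]));print((T2*V.inv()).as_rotvec()/2/np.pi)
E
```

```text
face [0.51449669 0.09777089 0.11      ] [0.48726547 0.05337824 0.11      ] len 0.05207923912467915 normal yaw 148.47433384699775 mid [0.50088108 0.07557457 0.11      ] midthick [0.50425308 0.07342657]
tip in tool [ 0.00824061  0.00084646 -0.02499455]
tool y yaw -32.45748627645848Traceback (most recent call last):
  File "<stdin>", line 11, in <module>
  File "scipy/spatial/transform/_rotation.pyx", line 1143, in scipy.spatial.transform._rotation.Rotation.from_matrix
ValueError: Non-positive determinant (left-handed or null coordinate frame) in rotation matrix 0: [[-0.53729961  0.84339145  0.        ]
 [-0.84339145 -0.53729961  0.        ]
 [ 0.          0.         -1.        ]].
```

move_arm(steps=[-0.0067,-0.0105,0,0,-0.001,-0.01,0.2,-0.0134,-0.0211,0,0,-0.001,-0.03,0.2,-0.0134,-0.0211,0,0,-0.001,-0.055,0.2,-0.0134,-0.0211,0,0,-0.001,-0.08,0.2,-0.0134,-0.0211,0,0,-0.001,-0.1,0.2,-0.0134,-0.0211,0,0,-0.001,-0.118,0.2,-0.0134,-0.0211,0,0,-0.001,-0.131,0.2,-0.0134,-0.0211,0,0,-0.001,-0.14,0.2,-0.0134,-0.0211,0,0,-0.001,-0.145,0.2,-0.0134,-0.0211,0,0,-0.001,-0.146,0.2])

```text
clock: 18.9
position: [0.5029, 0.0743, 0.0782]
ee_rot: [-0.0, 0.877, 0.481, -0.0]
contact_force: [0.6, -1.1, -0.6]
width: 0.0514
gripper_force: 0.0
```

move_arm(steps=[0,0,0,0,0,0,0,0,0,0,0,0,0,-0.2,0,0,0,0,0,0,-0.4,0,0,0,0,0,0,-0.6,0,0,0,0,0,0,-0.7,0,0,0,0,0,0,-0.8,0,0,0,0,0,0,-0.9,0,0,0,0,0,0,-1,0,0,0,0,0,0,-1,0,0,0,0,0,0,-1], squeeze=30)

```text
clock: 19.9
position: [0.503, 0.0744, 0.0787]
ee_rot: [0.0, 0.877, 0.481, 0.0]
contact_force: [-1.0, -0.2, 3.5]
width: 0.0073
gripper_force: 32.3
```

Good grip on the corner band. I'll peel it, turning about the far corner's lower edge. First 5°, which is 18 mm up.

move_arm(steps=[0,0,0,0,0,0,-1,0,0,0,0,0,0,-1,0.00075,0.0012,0,0,0,0.0018,-1,0.0015,0.0023,0,0,0,0.0036,-1,0.0022,0.0035,0,0,0,0.0054,-1,0.003,0.0047,0,0,0,0.0072,-1,0.0041,0.0064,0,0,0,0.01,-1,0.0052,0.0082,0,0,0,0.0127,-1,0.0063,0.01,0,0,0,0.0154,-1,0.0075,0.0117,0,0,0,0.0181,-1], squeeze=80)

```text
clock: 20.9
position: [0.5033, 0.0746, 0.0971]
ee_rot: [-0.039, 0.876, 0.481, -0.021]
contact_force: [1.3, 1.0, -1.3]
width: 0.0051
gripper_force: 78.8
```

```bash
python3 - <<'E'
from h import *
from rig import manip
d={n:manip.get_image(n) for n in("scene","side","wrist")}
s=manip.get_state();d["st"]=s;pickle.dump(d,open("d6.pkl","wb"))
print(s["position"],s["ee_rot"],s["width"],s["clock"],s["contact_force"],s["moment"],s["gripper_force"])
a=cv2.resize(d["scene"]["pixels"][150:290,200:320],(400,466),interpolation=cv2.INTER_CUBIC);b=cv2.resize(d["side"]["pixels"][120:260,225:345],(400,466),interpolation=cv2.INTER_CUBIC)
cv2.imwrite("pics/c6.png",np.hstack([a,b]))
E
```

```text
[0.50352085 0.07430051 0.09691187] [-0.03815613  0.87571809  0.48088306 -0.02033265] 0.005003809550307893 21.05 [ 1.0450477   1.37430369 -0.74980646] [ 0.12554846 -0.10592916  0.14642855] 78.83767604827881
```

View pics/c6.png

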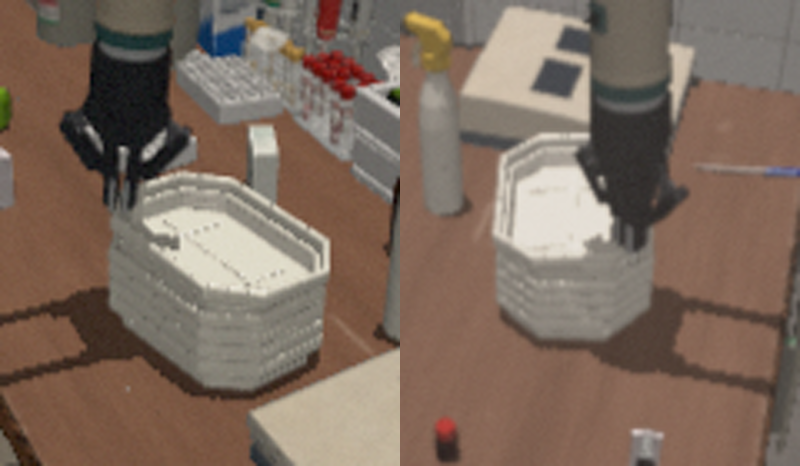

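The picture shows the fingers at the near-left corner, around (120,205) in the scene crop. The raise isn't obvious by eye, so I'll measure rim heights by comparing with the earlier image.

```bash
python3 - <<'E'
from h import *
d5,d6=[pickle.load(open(f"d{k}.pkl","rb")) for k in(5,6)]
p=np.array([.577,.0019,1.7882]);c,s=np.cos(p[2]),np.sin(p[2])
w=lambda x,y,z:np.array([p[0]+c*x-s*y,p[1]+s*x+c*y,z])
# profiles of brightness vertically past outer rim points, both images
for cam,pts in(("scene",{"(-70,80)":(-.07,.08),"(0,80)":(0,.08),"(-110,0)":(-.11,0)}),("side",{"(110,-40)":(.11,-.04),"(110,0)":(.11,0),"(110,40)":(.11,.04)})):
  for nm,(x,y) in pts.items():
    a=d5[cam];u0,v0=proj(a,w(x,y,.11));u1,v1=proj(a,w(x,y,.13))
    g5,g6=[cv2.cvtColor(q[cam]["pixels"],cv2.COLOR_BGR2GRAY).astype(np.float32) for q in(d5,d6)]
    u=int(round(u0));r=slice(int(v0)-8,int(v0)+18)
    print(cam,nm,"v110",round(v0,1),"v130",round(v1,1));print(g5[r,u].astype(int));print(g6[r,u].astype(int))
E
```

```text
scene (-70,80) v110 238.4 v130 232.7
[217 217 217 218 217 217 208 209 192 146 119 122 117 122 120 120 122 107
 115 122 122 120 105 117 126 126]
[219 217 216 214 209 165 120 115 116 115 112 107 112 124 127 123 120 111
 118 126 126 123 119 122 128 127]
scene (0,80) v110 228.6 v130 223.0
[109 111 112 108 108 107 112 138 129 120 116 113 115 116 120 118 113 116
 114 115 113 113 115 116 117 110]
[120 110 118 180 174 136 119 123 108 108 113 102 104 115 117 118 112 117
 115 116 114 115 112 117 120 113]
scene (-110,0) v110 235.2 v130 229.5
[128 126 184 215 217 218 216 212 193 151 128 122 123 127 129 125 119 106
 125 127 124 117 131 148 133 121]
[134 175 209 217 218 219 211 212 174 134 119 122 120 129 132 124 121 111
 119 123 121 137 130 141 131 117]
side (110,-40) v110 200.6 v130 195.9
[224 224 224 222 209 213 216 210 180 140 128 143 146 133 127 143 151 137
 126 132 137 131 132 165 155 128]
[224 222 212 214 215 181 144 130 125 117 123 141 153 136 126 140 145 134
 124 134 139 130 127 131 135 127]
side (110,0) v110 201.0 v130 196.4
[224 224 224 222 215 219 223 220 215 185 145 139 145 144 138 141 143 140
 135 139 141 139 133 129 132 134]
[217 223 223 219 211 180 145 132 126 125 131 131 147 156 142 133 137 142
 137 142 143 144 135 130 133 137]
side (110,40) v110 201.4 v130 196.8
[129 130 129 126 116 122 124 129 136 134 128 126 131 132 125 125 130 128
 125 130 129 125 129 127 128 119]
[122 123 129 134 132 128 129 126 127 129 126 130 136 132 128 126 129 128
 124 131 130 127 124 129 126 122]
```

The measurements show the corner side up about 15 mm or more, the far side only about 3 mm, and the lower rims unchanged, so it is peeling properly. Continuing.

move_arm(steps=[0.00075,0.0012,0,0,0,0.0018,-1,0.0015,0.0023,0,0,0,0.0036,-1,0.0022,0.0035,0,0,0,0.0054,-1,0.003,0.0047,0,0,0,0.0072,-1,0.003,0.0047,0,0,0,0.0072,-1,0.003,0.0047,0,0,0,0.0072,-1,0.0045,0.007,0,0,0,0.0108,-1,0.006,0.0094,0,0,0,0.0144,-1,0.0075,0.0117,0,0.0005,0,0.018,-1,0.0075,0.0117,0,0.0005,0,0.018,-1])

```text
clock: 22.05
position: [0.5046, 0.0739, 0.115]
ee_rot: [-0.076, 0.873, 0.479, -0.041]
contact_force: [0.8, -0.0, -0.2]
width: 0.0051
gripper_force: 78.8
```

move_arm(steps=[0.0015,0.0023,0,0,0,0.0036,-1,0.003,0.0047,0,0.0005,0,0.0072,-1,0.0045,0.007,0,0.001,-0.0005,0.0108,-1,0.006,0.0094,0,0.001,-0.001,0.0144,-1,0.006,0.0094,0,0.001,-0.001,0.017,-1,0.006,0.0094,0,0.001,-0.001,0.02,-1,0.006,0.0094,0,0.001,-0.001,0.023,-1,0.006,0.0094,0,0.001,-0.001,0.026,-1,0.006,0.0094,0,0.001,-0.001,0.03,-1,0.006,0.0094,0,0.001,-0.001,0.034,-1])

```text
clock: 23.05
position: [0.5044, 0.0734, 0.149]
ee_rot: [-0.107, 0.87, 0.478, -0.058]
contact_force: [-0.0, -0.3, -0.6]
width: 0.0053
gripper_force: 78.6
```

```bash
python3 - <<'E'
from h import *
from rig import manip
d={n:manip.get_image(n) for n in("scene","side","wrist")}
s=manip.get_state();d["st"]=s;pickle.dump(d,open("d7.pkl","wb"))
print(s["position"],s["ee_rot"],s["width"],s["clock"],s["contact_force"],s["moment"],s["gripper_force"])
d5=pickle.load(open("d5.pkl","rb"))
p=np.array([.577,.0019,1.7882]);c,sn=np.cos(p[2]),np.sin(p[2])
w=lambda x,y,z:np.array([p[0]+c*x-sn*y,p[1]+sn*x+c*y,z])
for x,y in((-.11,0),(-.11,.03),(-.07,.08)):
    u0,v0=proj(d["scene"],w(x,y,.11));u=int(round(u0));r=slice(int(v0)-18,int(v0)+24);print(round(v0,1))
    for q in(d5,d):print(q["scene"]["pixels"][r,u].mean(1).astype(int))
E
```

```text
[0.50467647 0.07336364 0.14899759] [-0.10682072  0.86999879  0.47784701 -0.05791089] 0.005256699788166634 23.2 [-0.17463579  0.98742377 -1.22243706] [-0.00055944 -0.04577803 -0.00888087] 78.68200082712065
235.2
[190 169 122 111 111 176 158 122 122 122 126 124 181 211 213 214 212 208
 189 149 125 119 120 124 127 123 117 104 122 125 122 115 127 144 131 118
 114 123 125 119 117  95]
[151 149 149 146 146 148 166 199 211 214 210 207 175 136 116 118 114 113
 110 106 106 107 114 123 119 119 114 108 118 121 118 134 125 137 130 115
 114 126 125 118 117  90]
238.6
[128 120 122 123 138 191 212 212 214 213 214 213 213 214 214 213 212 209
 189 156 135 127 111 118 135 133 125 114 117 135 133 123 120 124 132 130
 120 124 145 140 127 118]
[214 214 213 214 212 183 201 212 213 205 197 156 121 116 112 111 113 111
 106 109 108 106 103 115 124 121 118 115 120 121 120 119 102 114 126 125
 120 117 140 136 126 115]
238.4
[213 187 165 199 213 214 186 196 210 213 213 213 213 214 213 213 204 205
 189 144 117 119 115 119 117 117 119 105 112 120 119 117 103 114 124 123
 119 118 122 125 121 120]
[106 133 190 199 159 126 117 115 108 111 112 111 112 109 107 108 108 106
 107 110 105 105 106 118 120 116 119 107 115 121 119 120 119 117 124 126
 124 119 120 122 122 119]
```

The tray is free: the tool carries 1.2 N, which is the tray's weight, and the lower trays haven't moved. I'll raise it, then swing left and level it.

move_arm(steps=[0,0,0,0,0,0.005,-1,0,0,0,0,0,0.012,-1,0,0,0,0,0,0.022,-1,0,0,0,0,0,0.034,-1,0,0,0,0,0,0.047,-1,0,0,0,0,0,0.06,-1,0,0,0,0,0,0.073,-1,0,0,0,0,0,0.085,-1,0,0,0,0,0,0.094,-1,0,0,0,0,0,0.1,-1])

```text
clock: 24.2
position: [0.5047, 0.0733, 0.2496]
ee_rot: [-0.107, 0.87, 0.478, -0.058]
contact_force: [0.3, 0.6, -1.3]
width: 0.0051
gripper_force: 78.7
```

move_arm(steps=[0,0,0,-0.001,0.004,0,-1,-0.001,-0.0016,0,-0.004,0.015,0,-1,-0.003,-0.0048,0,-0.008,0.032,0,-1,-0.005,-0.008,0,-0.012,0.053,0,-1,-0.007,-0.0111,0,-0.017,0.076,0,-1,-0.009,-0.0143,0,-0.022,0.1,0,-1,-0.011,-0.0175,0,-0.028,0.125,0,-1,-0.013,-0.0207,0,-0.034,0.15,0,-1,-0.015,-0.0239,0,-0.04,0.175,0,-1,-0.017,-0.027,0,-0.045,0.2,0,-1])

```text
clock: 25.2
position: [0.4576, 0.275, 0.248]
ee_rot: [-0.02, 0.876, 0.482, -0.01]
contact_force: [0.1, -0.2, -1.3]
width: 0.005
gripper_force: 78.7
```

move_arm(steps=[-0.001,-0.0016,0,-0.005,0.02,0,-1,-0.002,-0.0032,0,-0.009,0.037,0,-1,-0.003,-0.0045,0,-0.012,0.05,0,-1,-0.0038,-0.0057,0,-0.014,0.06,0,-1,-0.0038,-0.0057,0,-0.015,0.064,0,-1,-0.0038,-0.0057,0,-0.015,0.065,0,-1,-0.0038,-0.0057,0,-0.015,0.065,0,-1,-0.0038,-0.0057,0,-0.015,0.065,0,-1,-0.0038,-0.0057,0,-0.015,0.065,0,-1,-0.0038,-0.0057,0,-0.015,0.065,0,-1])

```text
clock: 26.2
position: [0.4447, 0.3378, 0.2486]
ee_rot: [-0.001, 0.877, 0.481, 0.0]
contact_force: [0.3, -0.0, -1.2]
width: 0.0053
gripper_force: 78.7
```

```bash
python3 - <<'E'
from h import *
from rig import manip
d={n:manip.get_image(n) for n in("scene","side","wrist")}
s=manip.get_state();d["st"]=s;pickle.dump(d,open("d8.pkl","wb"))
print(s["position"],s["ee_rot"],s["width"],s["clock"],s["contact_force"],s["moment"],s["gripper_force"])
d5=pickle.load(open("d5.pkl","rb"))
# white-region contours hulls in each view
for n in d5:
    if n=="st":continue
    df=(cv2.absdiff(d[n]["pixels"],d5[n]["pixels"]).max(2)>25).astype(np.uint8)
    hsv=cv2.cvtColor(d[n]["pixels"],cv2.COLOR_BGR2HSV);m=((hsv[...,1]<45)&(hsv[...,2]>90)).astype(np.uint8)
    if n!="wrist":m&=df
    cs,_=cv2.findContours(cv2.morphologyEx(m,cv2.MORPH_OPEN,np.ones((3,3),np.uint8)),cv2.RETR_EXTERNAL,cv2.CHAIN_APPROX_SIMPLE)
    for k in sorted(cs,key=cv2.contourArea)[-2:]:
        h=cv2.approxPolyDP(cv2.convexHull(k),2.5,True)[:,0];print(n,cv2.contourArea(k),h.tolist())
# predicted rim outline if tray is level as expected
t=np.array(s["position"])-[.503,.0744,.0787]
p=np.array([.577,.0019,1.7882]);c,sn=np.cos(p[2]),np.sin(p[2])
for n in("scene","side","wrist"):
    print("pred",n,[np.round(proj(d[n],np.array([p[0]+c*x-sn*y,p[1]+sn*x+c*y,.11])+t)).astype(int).tolist() for x,y in((.11,.04),(.11,-.04),(.07,-.08),(-.07,-.08),(-.11,-.04),(-.11,.04),(-.07,.08),(.07,.08))])
E
```

```text
[0.44461057 0.33809858 0.24863877] [-5.75295720e-04  8.76589216e-01  4.81239005e-01  1.89245548e-04] 0.0055605420034025715 26.35 [ 0.72379102  0.24201405 -1.25018663] [ 0.09649605  0.08506174 -0.00562121] 78.65447142030462
scene 1185.0 [[246, 154], [240, 164], [214, 168], [193, 157], [188, 149], [198, 141], [220, 139], [240, 146]]
scene 3693.0 [[63, 24], [97, 38], [85, 197], [71, 199], [66, 196], [61, 66]]
side 1943.0 [[278, 25], [289, 26], [315, 39], [303, 123], [290, 159], [286, 158], [280, 145], [267, 36]]
side 4501.0 [[511, 36], [511, 85], [482, 175], [456, 173], [468, 58]]
wrist 44192.0 [[49, 0], [195, 203], [126, 302], [0, 373], [0, 0]]
wrist 66990.5 [[481, 0], [511, 68], [511, 375], [241, 354], [137, 81], [144, 66], [156, 59], [347, 0]]
pred scene [[191, 143], [209, 138], [224, 139], [246, 149], [244, 154], [225, 160], [208, 159], [186, 148]]
pred side [[294, 226], [260, 224], [245, 212], [249, 177], [264, 168], [292, 169], [307, 178], [310, 214]]
pred wrist [[242, 204], [390, 63], [541, 63], [699, 291], [656, 386], [519, 464], [419, 463], [243, 316]]
```

The predicted level outline matches the observed contour to within about a pixel: observed (198,141), (220,139), (240,146), (246,154). The tray is level and still, 0.27 m to the left of the stack and about 0.24 m above the desk. Handing in.

```bash
python3 -c "
from rig import manip
print(manip.sign_off())"
```

```text
the job is handed in; nothing more can be done
None
```

The job is handed in, with no verdict returned: the carrier is upright on the open desk, and the top tray was peeled off corner first and is held level about 27 cm left of the stack and 24 cm up, with the lower trays unmoved in the images.

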